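Pile three blanks in the leaf drilling jig and close the drill plate

ROBOT

A 6-joint arm with a two-finger parallel gripper is mounted at the origin on a cart in front of the work surface, level with it; the furniture and walls round the work are solid. World frame = base frame: x ahead of the robot, y to its left, z up, the work surface at z = 0. Lengths are in m, angles in degrees, forces in N, time in s.
With the tool pointing down it reaches from about 0.4 to 0.825 m from the base axis. Payload 7 kg.
Tool frame: the origin (TCP) lies between the finger pads; the fingertips stand 17 mm ahead of it and the grasp point (between the pads) lies 2 mm behind it; x points along the fingers, y is the direction in which the jaws open and shut, and the axes are right-handed (so a half turn about x gives the same grasp; the last joint's range is limited). The gripper opens to 88 mm and grips with 3 to 60 N. Pads are 19 mm wide; open, the fingers measure 130 mm over their backs; the gripper's body (78 mm by 193 mm) begins 47 mm behind the grasp point.
Start: joints at [90.991, 20.546, 0.682, 0, -70.136, -16.507], TCP at [0.181, 0.65, 0.244] pointing down, gripper open.
Joint ranges: [-176.03, 176.03], [-82.01, 121.73], [-58.28, 71.71], [-173.87, 95.51], [-174.79, -0.11], [-173.66, 173.66]. Speed limits (degrees/s): [136.94, 136.94, 172.46, 180, 180, 180].

INTERFACE

Orientations are given as [roll, pitch, yaw] about the fixed x, y, z axes, in that order (R = Rz(yaw) Ry(pitch) Rx(roll)).
In Python, from plant import r gives the robot as it stands.
- The arm moves only by the shell command python3 -m jog 'ROWS' [FORCE]. ROWS is a JSON object of lists of equal length, an entry for each row: "fingers": the opening, from 0 (shut) to 1 (fully open); "dp": the shift along the tool's x, y, z in mm, a list of three; "twist": the turn about the tool's x in degrees. In form: {"fingers": [fingers, ...], "dp": [[dx, dy, dz], ...], "twist": [twist, ...]}. A call has exactly 5 rows; each row is the pose to reach, as a shift and turn from the pose measured when the call began, along the tool's axes at that moment; what a row does not reach only later rows make up. A row lasts 1/10 s, in which the tool goes at most 50 mm and 8.59 degrees, less where a joint would pass 70% of its speed; a pose out of reach is approached as far as the arm can. A call with a gripper value outside its range is refused whole. The fingers move at their own pace and stop on an object; FORCE is the grip in N (left out, the last holds). Time passes only in rows, so rows that repeat a pose let the fingers close, or fill a call up. It gives the time, the measured TCP pose, the force and the opening at its end, in the units of the state.
- r.get_state(): the state, without advancing time (a new reading comes with each control period).
- r.capture(name): name is "scene" or "top"; returns a dict with "frame" (384x512x3 uint8, red, green, blue), "intrinsics" (3x3 intrinsics, pixels), "pose" (4x4, takes a point from camera to world coordinates). Camera axes: x right, y down, z forward; pixel columns grow to the right and rows downward; lengths in m; the calibration is good to about 2 mm. A picture is of the moment at which its call begins. There is no depth.
- r.close_job(): hands the job in, once; it reports no verdict.
The state is a dict: "time_s": time; "joints": joint angles; "qd": joint speeds; "joint_torque": joint torques, N m; "tcp_pos": TCP position; "eef_rot": TCP orientation; "contact_force": force on the tool from outside, world axes, zero at the start; "moment": the same for the moment, N m; "gripper_width": finger opening in m.
Only numpy, scipy, OpenCV 4.12 (cv2) and the standard library are available. Lean on these libraries where they do the work, as an engineer would, in place of code of your own. Each camera call takes 0.05 s, during which the arm holds its last target. There are 200 camera calls.

TASK

Get the drilling jig ready to drill three blanks at one go: lay the two loose blanks flat on the blank that is already in the jig, so that the three make one square pile with flush edges, snug against the locating pins. Then swing the hinged drill plate down until it lies level on the pile. Leave the tape measure and the sanding block where they are.

Things in the scene. Friction and masses are not known exactly. Their poses are not given: they have to be found in the camera images.
- jig: leaf-type drilling jig, fixed to the bench: base 110 x 232 x 18 mm (own x -55 to 55, own y -100 to 132), dark wood. Origin on the base's underside, below the centre of the nest where the blanks belong; y runs along the blanks towards the hinge. A steel hinge bracket, 80 mm wide, 76 mm high, stands at y = 95 to 125 mm. The -x side and the -y end of the nest are open
- nest (a point): centre of the nest on the base's top, 18 mm above the jig's origin, axes as the jig. Three steel locating pins, 12 mm thick, 41 mm high, noses tapered, stand round it at x, y = (31, -50), (31, 50) and (0, 81) mm: a blank centred here with its length along y just touches all three. The three blanks' undersides lie 0, 15 and 30 mm above this point, the pile's top 45 mm
- blank_1: flat hardwood blank, 50 x 150 x 15 mm (its own x, y, z), plain pale wood, all three equal, two fine pencil crosses on the upper face; origin at the centre of its underside, y along its length; 85 g. At the start it already lies in the jig against the pins; it is the lowest of the pile
- blank_2: flat hardwood blank, 50 x 150 x 15 mm (its own x, y, z), plain pale wood, all three equal, two fine pencil crosses on the upper face; origin at the centre of its underside, y along its length; 85 g. At the start it lies flat on the bench to the right of the jig; it goes second or third, as you like
- blank_3: flat hardwood blank, 50 x 150 x 15 mm (its own x, y, z), plain pale wood, all three equal, two fine pencil crosses on the upper face; origin at the centre of its underside, y along its length; 85 g. At the start it lies flat on the bench to the right of the jig; it goes second or third, as you like
- leaf (a joint): hinge of the drill plate (aluminium, 44 mm wide, 8 mm thick, 178 mm from hinge to end, two drill bushes, then a ball knob), rad: 0 = level on a pile of three blanks, 1.57 = upright, range -0.06 to 1.9; starts open, a little past upright. Stiff: above about 1 rad it stays where it is left, below that it sinks slowly by itself
- leaf_hinge (a point): centre of the drill plate's hinge axis, at jig (0, 108, 67) mm, in mid-thickness of the plate; its axes turn with the plate: x along the hinge axis, the plate runs along -y, z out of its upper face (the face away from the pile)
- leaf_knob (a point): centre of the black ball knob, 22 mm in diameter, at the free end of the drill plate, 202 mm from the hinge axis along -y of the plate; joined to the plate's end by a short 8 mm stem; same axes as leaf_hinge
- tape_measure: yellow tape measure, 73 x 38 x 66 mm, standing beyond the work; to be left alone; origin at the centre of its underside
- sanding_block: brown sanding block, 116 x 61 x 36 mm, beyond the work; to be left alone; origin at the centre of its underside
Not all that is in view belongs to the job. Leave any yellow look-alike of the blank_3 alone.

How it is judged:
By the outcome, as a careful person would: the job done as asked, in the order asked, and still so for the second after the job is handed in, with the robot touching nothing.
It also fails if it takes over 72 s, if anything falls off the work surface, if the arm or the gripper's body presses on something with over 40 N, if the wrist force passes 120 N, or if a joint passes its speed limit or range.

## Working session

There is one attempt and no reset: what is moved stays moved. The work goes in short steps, Python scripts to look and compute and a shell command to move; the robot and the scene stay as the last step left them, time stands still between calls to the robot, and variables do not carry over. Pictures are saved under pics/ and viewed, on a budget of 10 in all, crops included, one or two more only if the job needs it, and the job is handed in when it is done.

```bash
ls; mkdir -p pics
cat > h.py <<'E'
import cv2,numpy as np
from plant import r
def snap(name,fn,crop=None,scale=1):
    c=r.capture(name); im=c["frame"]
    np.savez(''+name+'.npz',K=c["intrinsics"],T=c["pose"],im=im)
    if crop: x0,y0,x1,y1=crop; im=im[y0:y1,x0:x1]
    im=cv2.resize(im,None,fx=scale,fy=scale,interpolation=cv2.INTER_CUBIC)
    cv2.imwrite('pics/'+fn,im[:,:,::-1])
def ray(name,uv,z):
    d=np.load(''+name+'.npz'); K,T=d['K'],d['T']
    uv=np.atleast_2d(uv).astype(float)
    v=np.c_[uv,np.ones(len(uv))]@np.linalg.inv(K).T@T[:3,:3].T
    o=T[:3,3]; return o+v*((z-o[2])/v[:,2])[:,None]
def proj(name,P):
    d=np.load(''+name+'.npz'); K,T=d['K'],d['T']
    p=(np.atleast_2d(P)-T[:3,3])@T[:3,:3]@K.T
    return p[:,:2]/p[:,2:]
E
python3 - <<'E'
from h import *
snap('top','t0.png',None,1.5);snap('scene','s0.png',None,1.5)
for n in('top','scene'):
    d=np.load(n+'.npz');print(n,d['K'].round(1).tolist(),d['T'].round(3).tolist())
print(r.get_state())
E
```

```text
pics
top [[439.9, 0.0, 253.1], [0.0, 439.9, 189.5], [0.0, 0.0, 1.0]] [[0.004, -0.993, 0.121, 0.345], [-1.0, -0.003, 0.012, -0.157], [-0.011, -0.121, -0.993, 1.649], [0.0, 0.0, 0.0, 1.0]]
scene [[379.8, 0.0, 258.2], [0.0, 379.8, 195.3], [0.0, 0.0, 1.0]] [[0.596, -0.551, 0.583, -0.134], [-0.803, -0.4, 0.443, -0.661], [-0.011, -0.732, -0.681, 0.862], [0.0, 0.0, 0.0, 1.0]]
{'time_s': 0.1, 'joints': array([ 9.09896723e+01,  2.05849760e+01,  6.39938889e-01, -1.66609881e-02,
       -7.01376549e+01, -1.65077061e+01]), 'qd': array([-0.02636699, -0.06471452,  0.1609198 ,  0.10716255, -0.0268446 ,
        0.02581174]), 'joint_torque': array([-1.66451970e-03, -5.84162486e+01,  2.93748307e+01,  7.01539770e+00,
        1.01706258e-02, -5.62439550e-05]), 'tcp_pos': array([0.18050146, 0.64998819, 0.2427533 ]), 'eef_rot': array([ 95.78314707,  89.91583718, -99.74055879]), 'contact_force': array([-0.90455766,  0.16198979,  0.0880612 ]), 'moment': array([-0.04976469, -0.03577251, -0.0155517 ]), 'gripper_width': 0.08717964462625948}
```

View pics/t0.png

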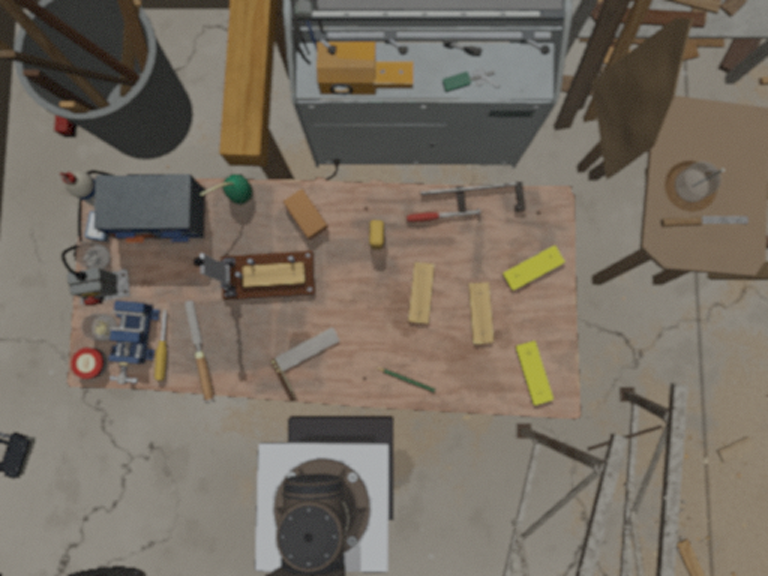

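View pics/s0.png

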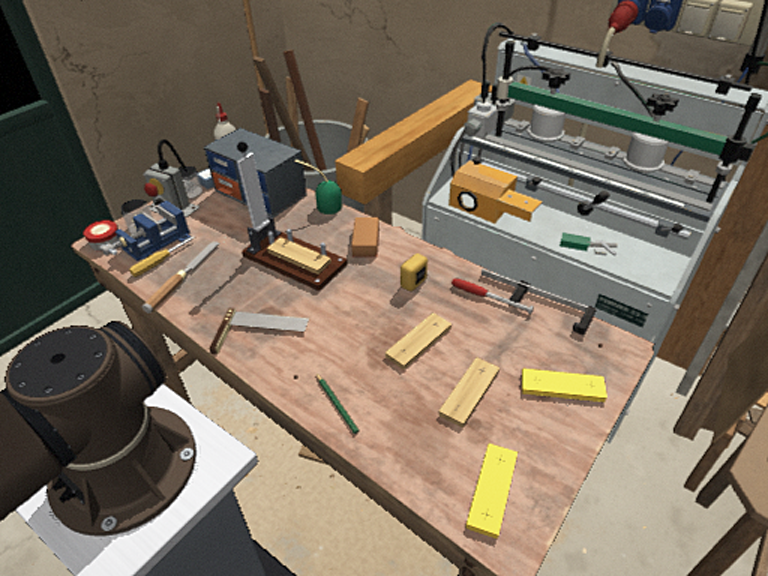

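The top view shows the jig at about (268,275), with the plate standing up at its left. The candidates for loose blanks are two pale ones at (421,294) and (481,313) and two yellow ones at (534,268) and (535,372). The pale ones fit "plain pale wood"; the yellow ones are look-alikes. I'll confirm this in one enlarged composite.

Run:
```python
from h import *
t=np.load('top.npz')['im'];s=np.load('scene.npz')['im']
def c(im,x,y,w,h,f):return cv2.resize(im[y:y+h,x:x+w],None,fx=f,fy=f,interpolation=cv2.INTER_CUBIC)
A=np.hstack([c(t,130,160,80,50,5),c(t,265,170,80,60,5)[:250]])
B=np.hstack([c(s,155,140,80,60,5),c(s,250,205,80,60,5)])
im=np.vstack([A,B]);cv2.imwrite('pics/c1.png',im[:,:,::-1]);print(im.shape)
# blank masks in top
hsv=cv2.cvtColor(t,cv2.COLOR_RGB2HSV)
for x,y in[(281,196),(321,209),(182,182),(356,179)]:print(hsv[y,x],t[y,x])
for n,(x,y) in dict(top=(265,196),scene=(270,250)).items():
    im=np.load(n+'.npz')['im'];print(n,im[y,x])
```

```text
(550, 800, 3)
[ 20  96 159] [159 139  99]
[ 19  97 158] [158 136  98]
[ 20  97 157] [157 136  97]
[ 29 156 173] [173 171  67]
top [127 103  87]
scene [208 167 143]
```

View pics/c1.png

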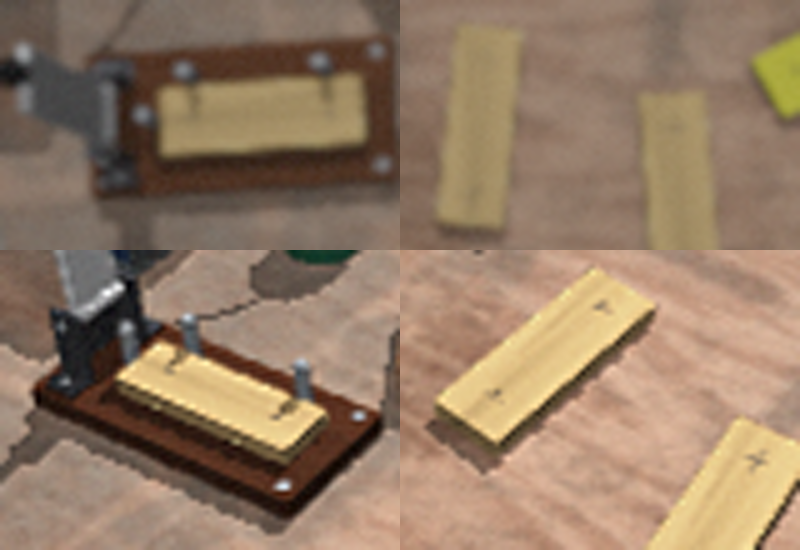

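The crop confirms that the two loose pale blanks, with pencil crosses, are the real ones. In the jig the pins are on the far (+x) side and the hinge is to the left (+y). Next I fit the poses from the silhouettes in both views.

```bash
cat > fit.py <<'E'
from h import *
from scipy.optimize import minimize
S=4
def mask(im):
    f=cv2.GaussianBlur(im,(0,0),.6).astype(float)
    return ((f[...,0]/(f[...,1]+1)<1.19)&(f[...,0]/(f[...,1]+1)>1.05)&(f[...,1]/(f[...,2]+1)>1.28)&(f[...,0]>90)).astype(np.float32)
def box(p,z0,h=.015):
    c,s=np.cos(p[2]),np.sin(p[2]);R=np.array([[c,-s],[s,c]])
    q=np.array([[a,b] for a in(-.025,.025) for b in(-.075,.075)])@R.T+p[:2]
    return np.vstack([np.c_[q,np.full(4,z)] for z in(z0,z0+h)])
def fit(p0,z0,names,h=.015):
    M={}
    for n in names:
        uv=proj(n,box(p0,z0,h));a=np.maximum(uv.min(0)-10,0).astype(int);b=(uv.max(0)+10).astype(int)
        M[n]=(a,mask(np.load(n+'.npz')['im'])[a[1]:b[1],a[0]:b[0]])
    def cost(p):
        e=0
        for n,(a,m) in M.items():
            hull=cv2.convexHull(((proj(n,box(p,z0,h))-a+.5)*S-.5).astype(np.float32))
            r_=np.zeros((m.shape[0]*S,m.shape[1]*S),np.uint8)
            cv2.fillConvexPoly(r_,np.round(hull*16).astype(np.int32),255,shift=4)
            e+=np.abs(cv2.resize(r_,m.shape[::-1],interpolation=cv2.INTER_AREA)/255.-m).sum()/m.sum()
        return e
    best=min((minimize(cost,np.array(p0)+d,method='Nelder-Mead',options=dict(initial_simplex=np.array(p0)+d+np.array([[0,0,0],[.01,0,0],[0,.01,0],[0,0,.1]]),xatol=1e-5,fatol=1e-5)) for d in ([0,0,0],[-.005,-.005,-.05])),key=lambda o:o.fun)
    return best.x,best.fun
E
python3 - <<'E'
from fit import *
for nm,uv,z,yaw in(('b1',(182.5,182.7),.018,0),('b2',(281,196),0,1.47),('b3',(321,209),0,1.65)):
    p0=[*ray('top',uv,z+.015)[0][:2],yaw]
    for names in(['top'],['scene'],['top','scene']):
        x,f=fit(p0,z,names);print(nm,names,(x[:2]*1000).round(1),np.degrees(x[2]).round(2),round(f,3))
# jig base corners in top crop
print(ray('top',np.array([[395,37],[400,185],[92,57],[97,197]])/5+[130,160],.018))
E
```

```text
b1 ['top'] [566.3 126.9] 4.03 0.056
b1 ['scene'] [572.1 136.4] 0.72 0.366
b1 ['top', 'scene'] [566.4 127.1] 3.67 0.448
b2 ['top'] [ 523.1 -240.8] 83.92 0.056
b2 ['scene'] [ 531.1 -235. ] 85.08 0.24
b2 ['top', 'scene'] [ 524.5 -239.2] 85.0 0.36
b3 ['top'] [ 473.5 -389.5] 94.04 0.101
b3 ['scene'] [ 481.6 -384.3] 94.01 0.176
b3 ['top', 'scene'] [ 473.8 -387.5] 94.32 0.331
[[0.6258757  0.02787227 0.018     ]
 [0.51394142 0.02227669 0.018     ]
 [0.61002786 0.25598514 0.018     ]
 [0.50417553 0.24871392 0.018     ]]
```

Run:
```python
from fit import *
im=np.load('scene.npz')['im'];print('b3 top',im[265,310],'b1',im[172,195],'side',im[247,275])
def rep(n,uv,z):
    P=ray(n,uv,z)*1000;print(n,P[:,:2].round(1).tolist(),'c',P.mean(0)[:2].round(1))
f=lambda a,o,s:(np.array(a)-s+.5)/5-.5+o
rep('scene',f([[600,268],[655,310],[500,443],[437,402]],[250,205],[400,250]),.015)
rep('scene',f([[158,342],[328,408],[290,450],[117,380]],[155,140],[0,250]),.033)
rep('top',f([[158,90],[362,75],[368,143],[163,158]],[130,160],[0,0]),.033)
rep('top',f([[460,27],[521,30],[504,229],[438,225]],[265,170],[400,0]),.015)
# relaxed scene mask
import fit as F
def m2(im):
    h=cv2.cvtColor(im,cv2.COLOR_RGB2HSV);return ((h[...,0]>=17)&(h[...,0]<=25)&(h[...,1]>85)&(h[...,2]>60)).astype(np.float32)
F.mask=m2
for nm,p0,z in(('b1',[.5665,.127,.065],.018),('b2',[.524,-.24,1.47],0),('b3',[.474,-.388,1.645],0)):
    for n in(['top'],['scene']):
        x,e=fit(p0,z,n);print(nm,n,(x[:2]*1000).round(1),np.degrees(x[2]).round(2),round(e,3))
v=np.hstack([cv2.resize(im[140:200,155:235],None,fx=5,fy=5),cv2.resize((np.dstack([m2(im)]*3)*255).astype(np.uint8)[205:265,250:330],None,fx=5,fy=5)])
```

```text
b3 top [219 186 129] b1 [245 211 147] side [215 174 148]
scene [[602.4, -226.3], [591.6, -273.9], [448.7, -258.0], [452.4, -209.9]] c [ 523.8 -242. ]
scene [[583.1, 205.2], [597.9, 56.7], [549.1, 48.3], [534.5, 197.5]] c [566.2 126.9]
top [[584.4, 203.6], [596.1, 51.8], [545.1, 46.4], [533.4, 198.4]] c [564.7 125.1]
top [[598.1, -226.4], [596.0, -272.2], [446.5, -258.8], [449.3, -209.8]] c [ 522.5 -241.8]
b1 ['top'] [566.8 126.5] 3.78 0.07
b1 ['scene'] [567.1 130.1] 3.77 0.087
b2 ['top'] [ 523.  -240.7] 83.75 0.062
b2 ['scene'] [ 526.1 -238. ] 84.7 0.11
b3 ['top'] [ 473.5 -389.2] 93.87 0.088
b3 ['scene'] [ 475.9 -386. ] 93.71 0.115
```

```bash
cat > plan.py <<'E'
# prints dp/twist (tool axes) for a chain of waypoints x,y,z(mm),a ; a=heading: tool y = (-sin a, cos a)
import sys,json,numpy as np
from scipy.spatial.transform import Rotation as Ro
from plant import r
s=r.get_state();R=Ro.from_euler('xyz',s['eef_rot'],degrees=True).as_matrix();p=s['tcp_pos']*1000
a=np.degrees(np.arctan2(-R[0,1],R[1,1]))
print('t',s['time_s'],'pos',p.round(1),'a',round(a,2),'tilt',R[:,0].round(4),'F',s['contact_force'].round(1),'w',round(s['gripper_width']*1000,1),'j',s['joints'].round(0))
for w in json.loads(sys.argv[1]) if len(sys.argv)>1 else []:
    w=[b if v is None else v for v,b in zip(w,[*p,a])]
    d=np.array(w[:3])-p;tw=(a-w[3]+180)%360-180
    print(w,'dp',(R.T@d).round(1),'twist',round(tw,1),'rows',np.ceil(max(np.linalg.norm(d)/50,abs(tw)/8.59)))
    R=Ro.from_euler('x',0).as_matrix()@R@Ro.from_euler('x',tw,degrees=True).as_matrix();p=np.array(w[:3]);a=w[3]
E
python3 plan.py '[[300,480,330,164.5],[420,270,330,164.5],[450,20,330,164.5],[524.3,-200,250,174.3],[524.3,-240,80,174.3]]'
```

```text
t 0.1 pos [180.5 650.  242.8] a 164.48 tilt [-2.0e-04 -1.4e-03 -1.0e+00] F [-0.9  0.2  0.1] w 87.2 j [ 91.  21.   1.  -0. -70. -17.]
[300, 480, 330, 164.5] dp [ -87.   131.9 -160.6] twist -0.0 rows 5.0
[420, 270, 330, 164.5] dp [   0.3  170.3 -171.8] twist 0.0 rows 5.0
[450, 20, 330, 164.5] dp [  0.4 232.9 -95.7] twist 0.0 rows 6.0
[524.3, -200, 250, 174.3] dp [  80.3  192.  -130.4] twist -9.8 rows 5.0
[524.3, -240, 80, 174.3] dp [170.1  39.6  -4. ] twist 0.0 rows 4.0
```

```bash
python3 -m jog '{"fingers":[1,1,1,1,1],"dp":[[-87,132,-161],[-87,132,-161],[-87,132,-161],[-87,132,-161],[-87,132,-161]],"twist":[0,0,0,0,0]}' 25
python3 -m jog '{"fingers":[1,1,1,1,1],"dp":[[0,170,-172],[0,170,-172],[0,170,-172],[0,170,-172],[0,170,-172]],"twist":[0,0,0,0,0]}'
python3 -m jog '{"fingers":[1,1,1,1,1],"dp":[[0,233,-96],[0,233,-96],[0,233,-96],[0,233,-96],[0,233,-96]],"twist":[0,0,0,0,0]}'
python3 plan.py '[[524.3,-200,250,174.3],[524.3,-240,80,174.3]]'
```

```text
time_s: 0.6
tcp_pos: [0.3019, 0.4775, 0.332]
eef_rot: [-132.6, 90.0, 31.9]
contact_force: [-0.5, 0.8, -0.2]
gripper_width: 0.0877
time_s: 1.1
tcp_pos: [0.4223, 0.2653, 0.3321]
eef_rot: [-127.2, 90.0, 37.2]
contact_force: [0.7, 0.7, -0.2]
gripper_width: 0.0873
time_s: 1.6
tcp_pos: [0.4511, 0.0173, 0.332]
eef_rot: [-123.6, 89.9, 40.8]
contact_force: [2.1, 0.1, -0.3]
gripper_width: 0.0876
t 1.6 pos [451.1  17.3 332. ] a 164.44 tilt [ 1.e-03  8.e-04 -1.e+00] F [ 2.1  0.1 -0.3] w 87.6 j [ 27.  -4. -17.  -0. -77.  47.]
[524.3, -200, 250, 174.3] dp [  81.9  189.8 -128.7] twist -9.9 rows 5.0
[524.3, -240, 80, 174.3] dp [170.   40.   -3.8] twist 0.0 rows 4.0
```

```bash
python3 -m jog '{"fingers":[1,1,1,1,1],"dp":[[82,190,-129],[82,190,-129],[82,190,-129],[82,190,-129],[82,190,-129]],"twist":[-10,-10,-10,-10,-10]}'
python3 -m jog '{"fingers":[1,1,1,1,1],"dp":[[170,40,-4],[170,40,-4],[170,40,-4],[170,40,-4],[170,40,-4]],"twist":[0,0,0,0,0]}'
python3 plan.py '[[524.3,-240,18.5,174.3]]'
python3 -c "
from h import *
snap('scene','s1.png',(215,165,345,285),5)"
```

```text
time_s: 2.1
tcp_pos: [0.5235, -0.199, 0.2503]
eef_rot: [-128.7, 89.9, 45.8]
contact_force: [1.2, 0.4, -0.1]
gripper_width: 0.0878
time_s: 2.6
tcp_pos: [0.5205, -0.2393, 0.0759]
eef_rot: [-12.1, 89.5, 162.2]
contact_force: [-0.5, -0.2, 0.8]
gripper_width: 0.0874
t 2.6 pos [ 520.5 -239.3   75.9] a 174.33 tilt [-0.0075  0.0024 -1.    ] F [-0.5 -0.2  0.8] w 87.4 j [ -5.  21. -24.  -0. -46.  90.]
[524.3, -240, 18.5, 174.3] dp [57.3  0.5 -4.3] twist 0.0 rows 2.0
```

View pics/s1.png

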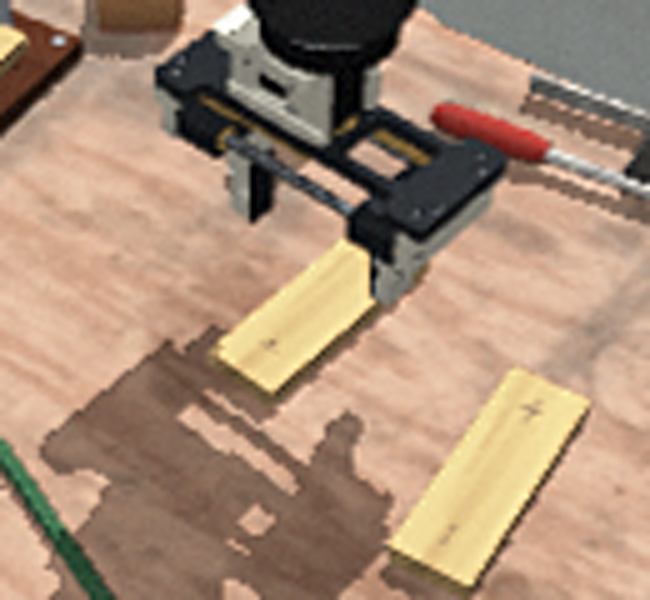

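The gripper straddles the first blank at its middle, with the fingers at (255,210) and (390,290). I'll go down and grip.

```bash
python3 -m jog '{"fingers":[1,1,1,1,1],"dp":[[40,0,-4],[57,0,-4],[57,0,-4],[57,0,-4],[57,0,-4]],"twist":[0,0,0,0,0]}'
python3 -m jog '{"fingers":[0.4,0.4,0.4,0.4,0.4],"dp":[[0,0,0],[0,0,0],[0,0,0],[0,0,0],[0,0,0]],"twist":[0,0,0,0,0]}' 25
python3 plan.py
```

```text
time_s: 3.15
tcp_pos: [0.5279, -0.2396, 0.024]
eef_rot: [-100.8, 90.0, 73.7]
contact_force: [0.1, 0.4, -0.3]
gripper_width: 0.088
time_s: 3.65
tcp_pos: [0.5278, -0.2396, 0.024]
eef_rot: [-92.2, 90.0, 82.2]
contact_force: [-0.6, 0.2, -1.1]
gripper_width: 0.0528
t 3.65 pos [ 527.8 -239.6   24. ] a 174.43 tilt [ 1.e-04  7.e-04 -1.e+00] F [-0.6  0.2 -1.1] w 52.8 j [ -5.  25. -26.  -0. -39.  90.]
```

```bash
python3 -m jog '{"fingers":[0.75,0.75,0.75,0.75,0.75],"dp":[[5.5,0,3.5],[5.5,0,3.5],[5.5,0,3.5],[5.5,0,3.5],[5.5,0,3.5]],"twist":[0,0,0,0,0]}'
python3 -m jog '{"fingers":[0.4,0.4,0.4,0.4,0.4],"dp":[[0,0,0],[0,0,0],[0,0,0],[0,0,0],[0,0,0]],"twist":[0,0,0,0,0]}' 25
python3 -m jog '{"fingers":[0.4,0.4,0.4,0.4,0.4],"dp":[[0,0,0],[0,0,0],[0,0,0],[0,0,0],[0,0,0]],"twist":[0,0,0,0,0]}' 25
python3 plan.py '[[null,null,150,null],[558,110,200,93.8]]'
```

```text
time_s: 4.15
tcp_pos: [0.5244, -0.2393, 0.0185]
eef_rot: [-96.5, 90.0, 78.0]
contact_force: [-0.2, -0.1, -0.6]
gripper_width: 0.0659
time_s: 4.65
tcp_pos: [0.5245, -0.2393, 0.0186]
eef_rot: [-109.4, 90.0, 65.0]
contact_force: [0.2, -0.6, -0.1]
gripper_width: 0.0498
time_s: 5.15
tcp_pos: [0.5245, -0.2393, 0.0186]
eef_rot: [-109.7, 90.0, 64.8]
contact_force: [0.4, -0.6, -0.3]
gripper_width: 0.0495
t 5.15 pos [ 524.5 -239.3   18.6] a 174.44 tilt [ 3.e-04  6.e-04 -1.e+00] F [ 0.4 -0.6 -0.3] w 49.5 j [ -5.  25. -26.  -0. -38.  90.]
[np.float64(524.5000446022094), np.float64(-239.2962465135441), 150, np.float64(174.43561596958824)] dp [-1.314e+02 -1.000e-01 -0.000e+00] twist 0.0 rows 3.0
[558, 110, 200, 93.8] dp [ -49.8 -350.9    0.5] twist 80.6 rows 10.0
```

```bash
python3 -m jog '{"fingers":[0.4,0.4,0.4,0.4,0.4],"dp":[[-50,0,0],[-100,0,0],[-131,0,0],[-131,0,0],[-131,0,0]],"twist":[0,0,0,0,0]}'
python3 -m jog '{"fingers":[0.4,0.4,0.4,0.4,0.4],"dp":[[-10,-35,0],[-20,-70,0],[-30,-105,0],[-40,-140,0],[-50,-175,0]],"twist":[8,16,24,32,40]}'
python3 plan.py '[[558,110,200,93.8],[562,122,80,93.8]]'
```

```text
time_s: 5.65
tcp_pos: [0.5245, -0.2392, 0.1502]
eef_rot: [-148.8, 89.9, 25.6]
contact_force: [-0.2, -0.1, -1.9]
gripper_width: 0.0494
time_s: 6.15
tcp_pos: [0.5404, -0.0638, 0.1988]
eef_rot: [25.3, 89.9, 159.4]
contact_force: [0.8, 0.2, -0.5]
gripper_width: 0.05
t 6.15 pos [540.4 -63.8 198.8] a 134.07 tilt [-1.4e-03  5.0e-04 -1.0e+00] F [ 0.8  0.2 -0.5] w 50.0 j [ 14.  10. -20.  -0. -60.  30.]
[558, 110, 200, 93.8] dp [  -1.1 -133.5  112.6] twist 40.3 rows 5.0
[562, 122, 80, 93.8] dp [120.   -5.   11.6] twist 0.0 rows 3.0
```

```bash
python3 -m jog '{"fingers":[0.4,0.4,0.4,0.4,0.4],"dp":[[0,-27,22],[0,-54,44],[0,-81,66],[0,-108,88],[0,-133,112]],"twist":[8,16,24,32,40.3]}'
python3 -m jog '{"fingers":[0.4,0.4,0.4,0.4,0.4],"dp":[[50,-3,6],[95,-6,14],[98,-6,14],[98,-6,14],[98,-6,14]],"twist":[0,0,0,0,0]}'
python3 plan.py '[[564,124.3,90,93.8]]'
python3 -c "
from h import *
snap('scene','s2.png',(150,80,250,200),5);snap('top','x.png')"
```

```text
time_s: 6.65
tcp_pos: [0.5572, 0.1104, 0.1968]
eef_rot: [96.2, 89.7, -170.4]
contact_force: [0.6, -0.1, -0.3]
gripper_width: 0.0495
time_s: 7.15
tcp_pos: [0.5629, 0.1246, 0.1002]
eef_rot: [97.4, 89.8, -169.2]
contact_force: [0.4, -0.5, -0.7]
gripper_width: 0.0496
t 7.15 pos [562.9 124.6 100.2] a 93.44 tilt [-3.e-03 -6.e-04 -1.e+00] F [ 0.4 -0.5 -0.7] w 49.6 j [ 32.  19. -22.  -0. -49. -28.]
[564, 124.3, 90, 93.8] dp [10.2 -1.1 -0.3] twist -0.4 rows 1.0
```

View pics/s2.png

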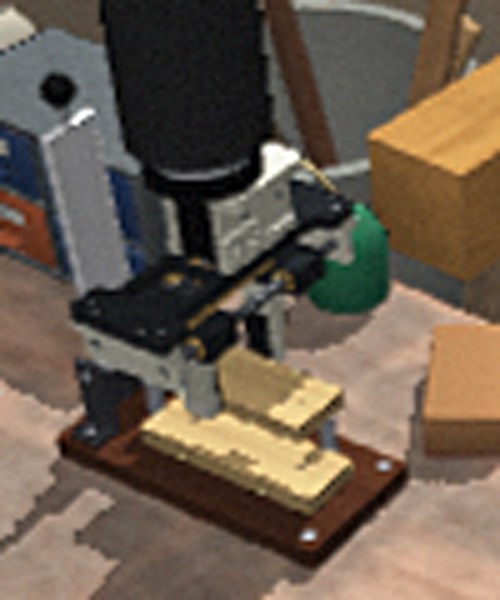

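The held blank hangs above blank 1, parallel to it, with its end corner at (345,400). The +x finger sits between the pins and the plate is clear behind. I'll lower it slightly short of the pins.

```bash
python3 -m jog '{"fingers":[0.4,0.4,0.4,0.4,0.4],"dp":[[15,-1,0],[30,-1,0],[37,-1,0],[40,-1,0],[40,-1,0]],"twist":[-0.4,-0.4,-0.4,-0.4,-0.4]}'
python3 plan.py '[[564,124.3,52,93.8]]'
```

```text
time_s: 7.75
tcp_pos: [0.5644, 0.1248, 0.0616]
eef_rot: [33.4, 89.9, 127.2]
contact_force: [0.2, -0.9, -1.1]
gripper_width: 0.0503
t 7.75 pos [564.4 124.8  61.6] a 93.8 tilt [-7.e-04  1.e-03 -1.e+00] F [ 0.2 -0.9 -1.1] w 50.3 j [ 32.  22. -24.  -0. -44. -28.]
[564, 124.3, 52, 93.8] dp [ 9.6  0.4 -0.5] twist 0.0 rows 1.0
```

```bash
python3 -m jog '{"fingers":[0.4,0.4,0.4,0.4,0.4],"dp":[[5,0,0],[9,0,0],[9,0,0],[9,0,0],[9,0,0]],"twist":[0,0,0,0,0]}'
python3 -m jog '{"fingers":[0.4,0.4,0.4,0.4,0.4],"dp":[[0,-1,0],[0,-1.5,0],[0,-2,0],[0,-2,0],[0,-2,0]],"twist":[0,0,0,0,0]}'
python3 -m jog '{"fingers":[0.4,0.4,0.4,0.4,0.4],"dp":[[0,0,1],[0,0,1.5],[0,0,2],[0,0,2],[0,0,2]],"twist":[0,0,0,0,0]}'
python3 plan.py '[[566.8,127.5,52,93.8]]'
```

```text
time_s: 8.25
tcp_pos: [0.5644, 0.1249, 0.0527]
eef_rot: [26.6, 89.9, 120.4]
contact_force: [-0.9, 0.0, -1.0]
gripper_width: 0.0498
time_s: 8.75
tcp_pos: [0.5665, 0.125, 0.0527]
eef_rot: [26.2, 89.9, 120.0]
contact_force: [-0.0, 0.2, -0.6]
gripper_width: 0.0497
time_s: 9.25
tcp_pos: [0.5663, 0.127, 0.0527]
eef_rot: [29.2, 89.9, 123.0]
contact_force: [-0.5, 0.2, -1.2]
gripper_width: 0.0499
t 9.25 pos [566.3 127.   52.7] a 93.81 tilt [-6.e-04  1.e-03 -1.e+00] F [-0.5  0.2 -1.2] w 49.9 j [ 32.  23. -24.  -0. -43. -28.]
[566.8, 127.5, 52, 93.8] dp [ 0.7 -0.5  0.5] twist 0.0 rows 1.0
```

No contact yet, so I'll keep stepping towards the pins.

```bash
python3 -m jog '{"fingers":[0.4,0.4,0.4,0.4,0.4],"dp":[[0,-0.5,0],[0,-1,0],[0,-1.5,0],[0,-1.5,0],[0,-1.5,0]],"twist":[0,0,0,0,0]}'
python3 -m jog '{"fingers":[0.4,0.4,0.4,0.4,0.4],"dp":[[0,0,0.5],[0,0,1],[0,0,1.5],[0,0,1.5],[0,0,1.5]],"twist":[0,0,0,0,0]}'
python3 plan.py '[[566.8,127.5,52,93.8]]'
```

```text
time_s: 9.75
tcp_pos: [0.567, 0.1269, 0.0524]
eef_rot: [71.0, 89.9, 164.8]
contact_force: [-5.2, 0.8, 1.1]
gripper_width: 0.0497
time_s: 10.25
tcp_pos: [0.5668, 0.1279, 0.0523]
eef_rot: [86.8, 89.9, -179.4]
contact_force: [-1.8, -4.3, -0.5]
gripper_width: 0.0494
t 10.25 pos [566.8 127.9  52.3] a 93.8 tilt [-0.0025 -0.     -1.    ] F [-1.8 -4.3 -0.5] w 49.4 j [ 32.  23. -24.  -0. -43. -28.]
[566.8, 127.5, 52, 93.8] dp [ 0.3  0.  -0.4] twist -0.0 rows 1.0
```

Both pin contacts are felt at about (566.9, 127.9), which matches the estimate. Now down, release, up, and over towards the other blank.

```bash
python3 -m jog '{"fingers":[0.4,0.4,0.4,0.4,0.4],"dp":[[0.5,-0.3,0],[1,-0.3,0],[1,-0.3,0],[1,-0.3,0],[1,-0.3,0]],"twist":[0,0,0,0,0]}'
python3 -m jog '{"fingers":[0.75,0.75,0.75,0.75,0.75],"dp":[[0,0,0],[0,0,0],[0,0,0],[0,0,0],[0,0,0]],"twist":[0,0,0,0,0]}'
python3 -m jog '{"fingers":[0.75,0.75,0.75,1,1],"dp":[[-20,0,0],[-60,0,0],[-110,0,0],[-120,0,0],[-120,0,0]],"twist":[0,0,0,0,0]}'
python3 plan.py '[[540,-60,172,53],[490,-260,172,13],[474.5,-388,100,3.8],[474.5,-388,18.6,3.8]]'
```

```text
time_s: 10.75
tcp_pos: [0.5669, 0.1279, 0.0517]
eef_rot: [89.5, 89.9, -176.7]
contact_force: [-4.9, -2.6, 3.7]
gripper_width: 0.0497
time_s: 11.25
tcp_pos: [0.5672, 0.1281, 0.0517]
eef_rot: [83.1, 89.9, 176.9]
contact_force: [0.1, -1.6, -0.2]
gripper_width: 0.0659
time_s: 11.75
tcp_pos: [0.5688, 0.1288, 0.1746]
eef_rot: [-48.8, 89.8, 45.0]
contact_force: [-0.6, 0.3, -0.8]
gripper_width: 0.0766
t 11.75 pos [568.8 128.8 174.6] a 93.83 tilt [ 0.0028  0.0028 -1.    ] F [-0.6  0.3 -0.8] w 76.6 j [ 32.  15. -17.  -0. -58. -28.]
[540, -60, 172, 53] dp [   2.    41.4 -186.5] twist 40.8 rows 5.0
[490, -260, 172, 13] dp [  -0.7  -80.4 -189.8] twist 40 rows 5.0
[474.5, -388, 100, 3.8] dp [  71.6 -121.4  -44.1] twist 9.2 rows 3.0
[474.5, -388, 18.6, 3.8] dp [81.4 -0.2 -0.2] twist 0.0 rows 2.0
```

```bash
python3 -m jog '{"fingers":[1,1,1,1,1],"dp":[[0,8,-37],[0,16,-74],[0,24,-111],[0,33,-149],[0,41,-186]],"twist":[8,16,24,32,40]}'
python3 -m jog '{"fingers":[1,1,1,1,1],"dp":[[0,-16,-38],[0,-32,-76],[0,-48,-114],[0,-64,-152],[0,-80,-190]],"twist":[8,16,24,32,40]}'
python3 plan.py '[[474.5,-388,80,3.8]]'
python3 -c "
from h import *
snap('scene','s3.png',(150,100,250,200),6)
from fit import *
import fit as F
def m2(im):
    h=cv2.cvtColor(im,cv2.COLOR_RGB2HSV);return ((h[...,0]>=17)&(h[...,0]<=25)&(h[...,1]>85)&(h[...,2]>60)).astype(np.float32)
F.mask=m2
for h in(.03,):print(fit([.5665,.127,.065],.018,['scene'],h))
"
```

```text
time_s: 12.25
tcp_pos: [0.5392, -0.0609, 0.1727]
eef_rot: [13.4, 89.8, 66.9]
contact_force: [1.4, 0.3, 0.1]
gripper_width: 0.0876
time_s: 12.75
tcp_pos: [0.4894, -0.2626, 0.1709]
eef_rot: [80.5, 89.8, 93.7]
contact_force: [1.2, 0.3, 0.5]
gripper_width: 0.0881
t 12.75 pos [ 489.4 -262.6  170.9] a 13.17 tilt [-2.0e-04  3.2e-03 -1.0e+00] F [1.2 0.3 0.5] w 88.1 j [ -8.  13. -20.  -0. -57. -69.]
[474.5, -388, 80, 3.8] dp [  90.5 -119.   -43.1] twist 9.4 rows 4.0
(array([0.56735911, 0.13163908, 0.06330421]), np.float64(0.07779905760753912))
```

View pics/s3.png

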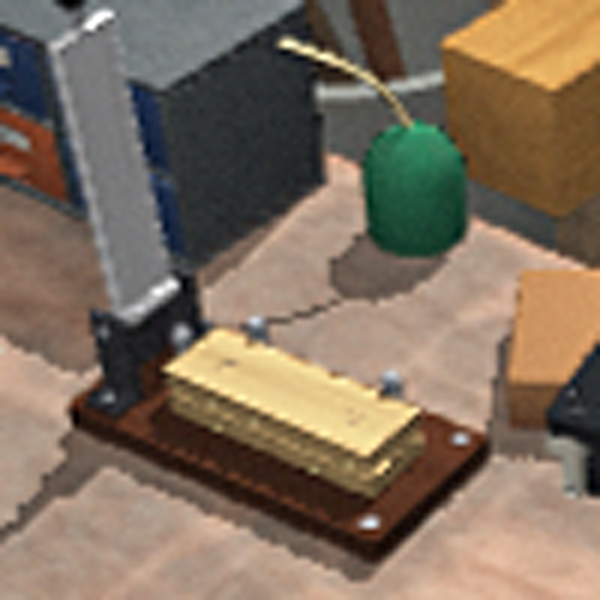

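The second blank lies flat on the first with its edges about flush: pile top corners (165,370), (420,408), (360,455). Next is the third blank.

```bash
python3 -m jog '{"fingers":[1,1,1,1,1],"dp":[[18,-30,-10],[45,-60,-21],[70,-90,-32],[90,-119,-43],[90,-119,-43]],"twist":[3,6,9.4,9.4,9.4]}'
python3 -m jog '{"fingers":[1,1,1,1,1],"dp":[[0,0,0],[0,0,0],[0,0,0],[0,0,0],[0,0,0]],"twist":[0,0,0,0,0]}'
python3 plan.py '[[474.5,-388,18.6,3.8]]'
```

```text
time_s: 13.3
tcp_pos: [0.4685, -0.3934, 0.0753]
eef_rot: [142.3, 89.4, 145.3]
contact_force: [-0.6, 0.1, 0.5]
gripper_width: 0.0876
time_s: 13.8
tcp_pos: [0.4691, -0.393, 0.0762]
eef_rot: [140.5, 89.5, 143.5]
contact_force: [-0.4, -0.6, 0.0]
gripper_width: 0.0876
t 13.8 pos [ 469.1 -393.    76.2] a 3.02 tilt [-0.0068  0.005  -1.    ] F [-0.4 -0.6  0. ] w 87.6 j [-22.  24. -19.  -0. -48. -65.]
[474.5, -388, 18.6, 3.8] dp [57.5  4.4  6. ] twist -0.8 rows 2.0
```

```bash
python3 -m jog '{"fingers":[1,1,1,1,1],"dp":[[30,4,6],[50,4,6],[52,4,6],[52,4,6],[52,4,6]],"twist":[-0.8,-0.8,-0.8,-0.8,-0.8]}'
python3 plan.py '[[474.5,-388,18.6,3.8]]'
```

```text
time_s: 14.3
tcp_pos: [0.4753, -0.3888, 0.0253]
eef_rot: [138.5, 89.6, 142.4]
contact_force: [1.2, 0.0, 0.9]
gripper_width: 0.0876
t 14.3 pos [ 475.3 -388.8   25.3] a 3.85 tilt [-0.0054  0.0042 -1.    ] F [1.2 0.  0.9] w 87.6 j [-21.  27. -21.  -0. -42. -65.]
[474.5, -388, 18.6, 3.8] dp [ 6.7  0.8 -0.7] twist 0.0 rows 1.0
```

```bash
python3 -m jog '{"fingers":[0.75,0.75,0.75,0.75,0.75],"dp":[[4,1,-0.5],[6.5,1,-0.5],[6.5,1,-0.5],[6.5,1,-0.5],[6.5,1,-0.5]],"twist":[0,0,0,0,0]}'
python3 -m jog '{"fingers":[0.4,0.4,0.4,0.4,0.4],"dp":[[0,0,0],[0,0,0],[0,0,0],[0,0,0],[0,0,0]],"twist":[0,0,0,0,0]}' 25
python3 -m jog '{"fingers":[0.4,0.4,0.4,0.4,0.4],"dp":[[0,0,0],[0,0,0],[0,0,0],[0,0,0],[0,0,0]],"twist":[0,0,0,0,0]}' 25
python3 plan.py '[[null,null,170,null],[490,-250,180,20],[540,-60,180,58],[564,124.5,180,93.8]]'
```

```text
time_s: 14.8
tcp_pos: [0.4747, -0.3878, 0.019]
eef_rot: [138.3, 89.6, 142.2]
contact_force: [-0.5, 0.1, 0.7]
gripper_width: 0.0656
time_s: 15.3
tcp_pos: [0.4748, -0.3879, 0.019]
eef_rot: [138.1, 89.6, 141.9]
contact_force: [-0.9, 0.4, 0.3]
gripper_width: 0.0499
time_s: 15.8
tcp_pos: [0.4748, -0.3879, 0.019]
eef_rot: [138.2, 89.6, 142.0]
contact_force: [0.4, -0.6, 0.5]
gripper_width: 0.0502
t 15.8 pos [ 474.8 -387.9   19. ] a 3.85 tilt [-0.0052  0.004  -1.    ] F [ 0.4 -0.6  0.5] w 50.2 j [-21.  28. -21.  -0. -41. -65.]
[np.float64(474.7820661020345), np.float64(-387.8709888531051), 170, np.float64(3.8491298505410247)] dp [-151.     0.7   -0.7] twist 0.0 rows 4.0
[490, -250, 180, 20] dp [ -9.5 136.6  24.4] twist -16.2 rows 3.0
[540, -60, 180, 58] dp [  0.5 161.4 112. ] twist -38 rows 5.0
[564, 124.5, 180, 93.8] dp [  0.6  77.4 169.2] twist -35.8 rows 5.0
```

```bash
python3 -m jog '{"fingers":[0.4,0.4,0.4,0.4,0.4],"dp":[[-40,0,0],[-80,0,0],[-120,0,0],[-151,0,0],[-151,0,0]],"twist":[0,0,0,0,0]}'
python3 -m jog '{"fingers":[0.4,0.4,0.4,0.4,0.4],"dp":[[-2,27,5],[-4,54,10],[-6,82,15],[-8,109,20],[-10,137,24]],"twist":[-3,-6,-9,-13,-16]}'
python3 -m jog '{"fingers":[0.4,0.4,0.4,0.4,0.4],"dp":[[0,32,22],[0,64,45],[0,96,67],[0,128,90],[0,161,112]],"twist":[-8,-16,-23,-31,-38]}'
python3 plan.py '[[564,124.5,180,93.8],[564,124.5,110,93.8]]'
```

```text
time_s: 16.3
tcp_pos: [0.4778, -0.3898, 0.1753]
eef_rot: [-6.9, 89.9, -3.0]
contact_force: [0.3, 0.1, -0.7]
gripper_width: 0.0496
time_s: 16.8
tcp_pos: [0.4921, -0.2503, 0.1847]
eef_rot: [-7.6, 89.9, 12.4]
contact_force: [0.9, -0.0, -0.9]
gripper_width: 0.0499
time_s: 17.3
tcp_pos: [0.542, -0.0591, 0.1842]
eef_rot: [-34.3, 90.0, 24.1]
contact_force: [0.0, -0.5, 0.8]
gripper_width: 0.0498
t 17.3 pos [542.  -59.1 184.2] a 58.35 tilt [ 7.e-04  3.e-04 -1.e+00] F [ 0.  -0.5  0.8] w 49.8 j [ 14.  11. -21.  -0. -58. -46.]
[564, 124.5, 180, 93.8] dp [  4.3  77.6 167.8] twist -35.5 rows 5.0
[564, 124.5, 110, 93.8] dp [70.   0.1 -0. ] twist 0.0 rows 2.0
```

```bash
python3 -m jog '{"fingers":[0.4,0.4,0.4,0.4,0.4],"dp":[[1,15,33],[2,31,67],[3,46,100],[4,62,134],[4,77,168]],"twist":[-7,-14,-21,-28,-35.5]}'
python3 -m jog '{"fingers":[0.4,0.4,0.4,0.4,0.4],"dp":[[30,0,0],[60,0,0],[85,0,0],[85,0,0],[85,0,0]],"twist":[0,0,0,0,0]}'
python3 plan.py '[[564,124.5,68.5,93.8]]'
```

```text
time_s: 17.8
tcp_pos: [0.564, 0.1257, 0.1795]
eef_rot: [76.6, 90.0, 170.8]
contact_force: [0.2, 0.4, -0.6]
gripper_width: 0.0497
time_s: 18.3
tcp_pos: [0.5639, 0.1255, 0.0944]
eef_rot: [118.5, 89.9, -147.4]
contact_force: [1.0, -1.0, 0.3]
gripper_width: 0.0504
t 18.3 pos [563.9 125.5  94.4] a 94.15 tilt [-1.5e-03 -9.0e-04 -1.0e+00] F [ 1.  -1.   0.3] w 50.4 j [ 32.  20. -22.   0. -48. -28.]
[564, 124.5, 68.5, 93.8] dp [25.9 -0.1 -1. ] twist 0.3 rows 1.0
```

```bash
python3 -m jog '{"fingers":[0.4,0.4,0.4,0.4,0.4],"dp":[[12,0,-1],[22,0,-1],[26,0,-1],[26,0,-1],[26,0,-1]],"twist":[0.3,0.3,0.3,0.3,0.3]}'
python3 plan.py '[[566.3,127.2,67.4,93.8],[566.3,127.2,67.4,93.8]]'
```

```text
time_s: 18.8
tcp_pos: [0.5641, 0.1245, 0.0685]
eef_rot: [122.5, 89.9, -143.6]
contact_force: [-0.4, 0.7, -0.5]
gripper_width: 0.0497
t 18.8 pos [564.1 124.5  68.5] a 93.85 tilt [-0.0013 -0.001  -1.    ] F [-0.4  0.7 -0.5] w 49.7 j [ 32.  21. -24.   0. -45. -28.]
[566.3, 127.2, 67.4, 93.8] dp [ 1.1 -2.4  2.5] twist 0.0 rows 1.0
[566.3, 127.2, 67.4, 93.8] dp [0. 0. 0.] twist 0.0 rows 0.0
```

```bash
python3 -m jog '{"fingers":[0.4,0.4,0.4,0.4,0.4],"dp":[[0.8,-1,1],[0.8,-1.5,1.5],[0.8,-2,2],[0.8,-2.2,2.2],[0.8,-2.2,2.2]],"twist":[0,0,0,0,0]}'
python3 -m jog '{"fingers":[0.4,0.4,0.4,0.4,0.4],"dp":[[0,-0.5,0],[0,-1,0],[0,-1.4,0],[0,-1.4,0],[0,-1.4,0]],"twist":[0,0,0,0,0]}'
python3 -m jog '{"fingers":[0.4,0.4,0.4,0.4,0.4],"dp":[[0,0,0.5],[0,0,1],[0,0,1.4],[0,0,1.4],[0,0,1.4]],"twist":[0,0,0,0,0]}'
python3 plan.py
```

```text
time_s: 19.3
tcp_pos: [0.5662, 0.1269, 0.0678]
eef_rot: [123.8, 89.9, -142.4]
contact_force: [0.0, -0.7, -0.7]
gripper_width: 0.0495
time_s: 19.8
tcp_pos: [0.5671, 0.1269, 0.0676]
eef_rot: [116.0, 89.9, -150.2]
contact_force: [-3.5, -0.2, 0.7]
gripper_width: 0.0499
time_s: 20.3
tcp_pos: [0.5669, 0.1281, 0.0675]
eef_rot: [117.2, 89.8, -148.9]
contact_force: [-2.2, -1.6, -0.4]
gripper_width: 0.0498
t 20.3 pos [566.9 128.1  67.5] a 93.85 tilt [-0.0024 -0.0014 -1.    ] F [-2.2 -1.6 -0.4] w 49.8 j [ 32.  22. -23.  -0. -45. -28.]
```

```bash
python3 -m jog '{"fingers":[0.4,0.4,0.4,0.4,0.4],"dp":[[0,0,0.5],[0,0,1],[0,0,1.2],[0,0,1.2],[0,0,1.2]],"twist":[0,0,0,0,0]}'
python3 -m jog '{"fingers":[0.4,0.4,0.4,0.4,0.4],"dp":[[0,0,0.5],[0,0,1],[0,0,1.2],[0,0,1.2],[0,0,1.2]],"twist":[0,0,0,0,0]}'
python3 plan.py
```

```text
time_s: 20.8
tcp_pos: [0.5668, 0.1294, 0.0675]
eef_rot: [116.3, 89.8, -149.8]
contact_force: [-2.2, -0.6, -0.1]
gripper_width: 0.0494
time_s: 21.3
tcp_pos: [0.5667, 0.1306, 0.0675]
eef_rot: [116.6, 89.8, -149.5]
contact_force: [-2.2, -2.6, -1.2]
gripper_width: 0.0498
t 21.3 pos [566.7 130.6  67.5] a 93.85 tilt [-0.0024 -0.0014 -1.    ] F [-2.2 -2.6 -1.2] w 49.8 j [ 32.  22. -23.  -0. -45. -28.]
```

```bash
python3 -m jog '{"fingers":[0.4,0.4,0.4,0.4,0.4],"dp":[[0,0,0.5],[0,0,1],[0,0,1],[0,0,1],[0,0,1]],"twist":[0,0,0,0,0]}'
python3 plan.py
python3 -c "
from h import *
snap('scene','s4.png',(150,100,250,200),6)"
```

```text
time_s: 21.8
tcp_pos: [0.5666, 0.1308, 0.0675]
eef_rot: [126.8, 89.8, -139.3]
contact_force: [-0.7, -5.2, -0.3]
gripper_width: 0.0498
t 21.8 pos [566.6 130.8  67.5] a 93.84 tilt [-0.0027 -0.0023 -1.    ] F [-0.7 -5.2 -0.3] w 49.8 j [ 32.  22. -23.   0. -45. -28.]
```

View pics/s4.png

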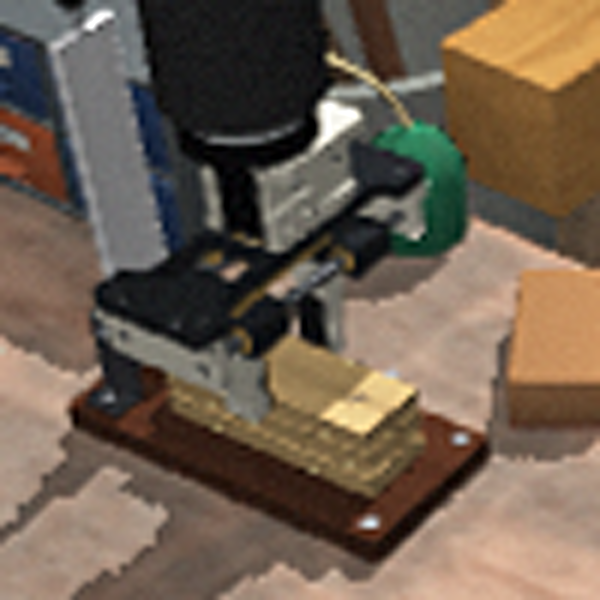

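The y-pin contact is now felt, so this blank was gripped about 3 mm off centre. The three ends look flush at (420,400-460). I'll seat it, release, then go down to square the whole pile with a gentle squeeze.

```bash
python3 -m jog '{"fingers":[0.4,0.4,0.4,0.4,0.4],"dp":[[0.5,-0.4,0],[1,-0.4,0],[1,-0.4,0],[1,-0.4,0],[1,-0.4,0]],"twist":[0,0,0,0,0]}'
python3 -m jog '{"fingers":[0.75,0.75,0.75,0.75,0.75],"dp":[[0,0,0],[0,0,0],[0,0,0],[0,0,0],[0,0,0]],"twist":[0,0,0,0,0]}'
python3 -m jog '{"fingers":[0.75,0.75,0.75,0.75,0.75],"dp":[[8,0,-1],[16,0,-2],[24,0,-3],[26,0,-3],[26,0,-3]],"twist":[0,0,0,0,0]}'
python3 -m jog '{"fingers":[0.5,0.5,0.5,0.5,0.5],"dp":[[0,0,0],[0,0,0],[0,0,0],[0,0,0],[0,0,0]],"twist":[0,0,0,0,0]}' 15
python3 plan.py
```

```text
time_s: 22.35
tcp_pos: [0.5668, 0.1307, 0.067]
eef_rot: [128.8, 89.8, -137.3]
contact_force: [-3.9, -2.8, 5.2]
gripper_width: 0.0495
time_s: 22.85
tcp_pos: [0.567, 0.1309, 0.067]
eef_rot: [129.6, 89.8, -136.5]
contact_force: [-0.3, 0.2, 0.2]
gripper_width: 0.0659
time_s: 23.35
tcp_pos: [0.5668, 0.1275, 0.0401]
eef_rot: [126.1, 89.7, -140.1]
contact_force: [0.6, -0.0, 0.0]
gripper_width: 0.0658
time_s: 23.85
tcp_pos: [0.5664, 0.1274, 0.0403]
eef_rot: [123.5, 89.7, -142.6]
contact_force: [-4.0, 0.0, 2.4]
gripper_width: 0.0498
t 23.85 pos [566.4 127.4  40.3] a 93.85 tilt [-0.0044 -0.0034 -1.    ] F [-4.   0.   2.4] w 49.8 j [ 32.  24. -25.   0. -42. -28.]
```

```bash
python3 -m jog '{"fingers":[0.5,0.5,0.5,0.5,0.5],"dp":[[0,-0.5,0],[0,-1,0],[0,-1,0],[0,-1,0],[0,-1,0]],"twist":[0,0,0,0,0]}' 15
python3 plan.py
python3 -m jog '{"fingers":[0.7,0.7,0.7,0.7,0.7],"dp":[[0,0,0],[0,0,0],[0,0,0],[0,0,0],[0,0,0]],"twist":[0,0,0,0,0]}'
python3 -m jog '{"fingers":[0.7,0.7,0,0,0],"dp":[[-20,0,0],[-50,0,0],[-60,0,-20],[-60,0,-60],[-60,0,-105]],"twist":[0,0,0,0,0]}'
python3 plan.py '[[572,15,42,93.8]]'
```

```text
time_s: 24.35
tcp_pos: [0.5669, 0.1275, 0.0403]
eef_rot: [120.6, 89.6, -145.6]
contact_force: [-4.2, 0.5, 3.4]
gripper_width: 0.0499
t 24.35 pos [566.9 127.5  40.3] a 93.85 tilt [-0.0052 -0.0035 -1.    ] F [-4.2  0.5  3.4] w 49.9 j [ 32.  24. -25.   0. -42. -28.]
time_s: 24.85
tcp_pos: [0.5671, 0.1275, 0.0403]
eef_rot: [121.2, 89.7, -145.0]
contact_force: [0.1, -0.5, -0.0]
gripper_width: 0.0615
time_s: 25.35
tcp_pos: [0.5749, 0.0228, 0.1014]
eef_rot: [127.2, 89.7, -138.8]
contact_force: [0.1, 0.7, -0.3]
gripper_width: 0.0426
t 25.35 pos [574.9  22.8 101.4] a 93.98 tilt [-0.0033 -0.0029 -1.    ] F [ 0.1  0.7 -0.3] w 42.6 j [ 22.  19. -22.   0. -49. -18.]
[572, 15, 42, 93.8] dp [59.4  3.2 -7.5] twist 0.2 rows 2.0
```

```bash
python3 -m jog '{"fingers":[0,0,0,0,0],"dp":[[10,3,-7],[40,3,-7],[59,3,-7],[59,3,-7],[59,3,-7]],"twist":[0.2,0.2,0.2,0.2,0.2]}'
python3 -m jog '{"fingers":[0,0,0,0,0],"dp":[[0,0,8],[0,0,16],[0,0,24],[0,0,25],[0,0,25]],"twist":[0,0,0,0,0]}' 15
python3 -m jog '{"fingers":[0,0,0,0,0],"dp":[[0,0,1],[0,0,2],[0,0,3],[0,0,3],[0,0,3]],"twist":[0,0,0,0,0]}' 15
python3 plan.py
```

```text
time_s: 25.85
tcp_pos: [0.5723, 0.0156, 0.0425]
eef_rot: [127.6, 89.7, -138.6]
contact_force: [-0.1, -0.8, 0.8]
gripper_width: 0.0032
time_s: 26.35
tcp_pos: [0.5708, 0.0412, 0.0428]
eef_rot: [130.6, 89.7, -135.6]
contact_force: [-0.6, -0.7, 0.1]
gripper_width: 0.0004
time_s: 26.85
tcp_pos: [0.5703, 0.0431, 0.0427]
eef_rot: [132.3, 89.7, -133.9]
contact_force: [0.7, -6.6, 1.4]
gripper_width: 0.0006
t 26.85 pos [570.3  43.1  42.7] a 93.83 tilt [-0.0041 -0.0042 -1.    ] F [ 0.7 -6.6  1.4] w 0.6 j [ 24.  23. -26.   0. -41. -20.]
```

The end push met the pile at the nominal place (6.6 N). I'll press once more, back off up, and look at the knob and pile.

```bash
python3 -m jog '{"fingers":[0,0,0,0,0],"dp":[[0,0,0.5],[0,0,0.8],[0,0,0.8],[0,0,-4],[0,0,-10]],"twist":[0,0,0,0,0]}' 15
python3 -m jog '{"fingers":[0,0,0,0,0],"dp":[[-20,0,-5],[-60,0,-10],[-110,0,-20],[-160,0,-40],[-200,0,-60]],"twist":[0,0,0,0,0]}' 15
python3 - <<'E'
from h import *
snap('scene','x1.png');snap('top','x2.png')
t=np.load('top.npz')['im'];s=np.load('scene.npz')['im']
def c(im,x,y,w,h,f):return cv2.resize(im[y:y+h,x:x+w],None,fx=f,fy=f,interpolation=cv2.INTER_CUBIC)
im=np.hstack([c(s,150,85,80,100,5),c(t,120,155,80,100,5)]);cv2.imwrite('pics/s5.png',im[:,:,::-1])
E
python3 plan.py
```

```text
time_s: 27.35
tcp_pos: [0.571, 0.0332, 0.0427]
eef_rot: [130.7, 89.7, -135.5]
contact_force: [0.7, 0.2, 0.5]
gripper_width: 0.0004
time_s: 27.85
tcp_pos: [0.5757, -0.0262, 0.2453]
eef_rot: [133.7, 89.8, -132.4]
contact_force: [1.4, 0.5, -0.3]
gripper_width: 0.0001
t 27.95 pos [579.  -27.5 250.2] a 93.81 tilt [ 0.0076 -0.0024 -1.    ] F [-0.1 -0.   0.3] w 0.2 j [ 17.  11. -12.   0. -67. -13.]
```

View pics/s5.png

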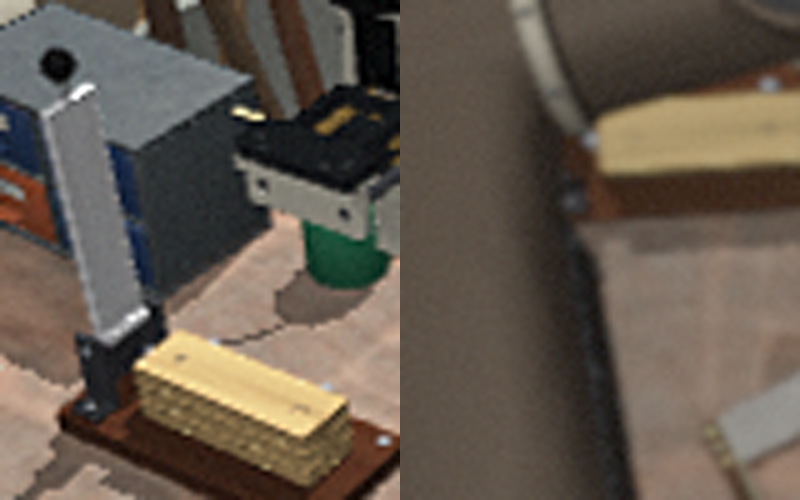

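The pile is flush (top corners (135,362), (348,403), (312,437)). The knob is at (59,64) in the left crop; the arm hides it in the top view, so I use its pixel from the first top picture.

Run:
```python
from h import *
from scipy.optimize import least_squares,minimize_scalar
u=np.array([np.cos(np.radians(3.8)),np.sin(np.radians(3.8))]);v=np.array([-u[1],u[0]])
n=np.array([566.9,127.7])/1000
def knob(th,rad=.202):
    q=n+v*(.108-rad*np.cos(th));return np.array([*q,.067+rad*np.sin(th)])
us=np.array([161.4,97.4]);ut=np.array([132.,174.])
P=least_squares(lambda P:np.r_[proj('scene',P)[0]-us,proj('top',P)[0]-ut],[.56,.26,.26]);print('tri',P.x*1000,P.fun)
for nm,uv in(('scene',us),('top',ut)):
    o=minimize_scalar(lambda t:np.sum((proj(nm,knob(t))[0]-uv)**2),bounds=(1.2,1.95),method='bounded');print(nm,o.x,o.fun**.5,(knob(o.x)*1000).round(1))
for t in(1.8,1.75,1.7,1.6,1.4,1.2,1,.8,.6,.4,.2,.1,0):print(t,(knob(t)*1000).round(1))
```

```text
tri [559.66060118 244.28428864 271.26572776] [ 0.25129244 -0.03269012 -0.16510393  0.19614673]
scene 1.6243013684708205 0.6245016672957259 [559.  246.2 268.7]
top 1.6148242598779465 0.47478010341752924 [559.2 244.3 268.8]
1.8 [556.7 281.3 263.7]
1.75 [557.4 271.4 265.8]
1.7 [558.  261.4 267.3]
1.6 [559.4 241.3 268.9]
1.4 [562.  201.2 266.1]
1.2 [564.6 162.4 255.3]
1 [567.  126.6 237. ]
0.8 [569.1  95.  211.9]
0.6 [570.8  69.1 181.1]
0.4 [572.1  49.8 145.7]
0.2 [572.9  37.9 107.1]
0.1 [573.1  34.9  87.2]
0 [573.1  33.9  67. ]
```

```bash
python3 plan.py '[[560,120,340,93.8],[559.3,245,330,93.8],[559.3,245,270,93.8]]'
```

```text
t 27.95 pos [579.  -27.5 250.2] a 93.81 tilt [ 0.0076 -0.0024 -1.    ] F [-0.1 -0.   0.3] w 0.2 j [ 17.  11. -12.   0. -67. -13.]
[560, 120, 340, 93.8] dp [-90.3   8.5 148.2] twist 0.0 rows 4.0
[559.3, 245, 330, 93.8] dp [  9.7  -7.5 124.8] twist 0.0 rows 3.0
[559.3, 245, 270, 93.8] dp [60.   0.4  0.2] twist 0.0 rows 2.0
```

```bash
python3 -m jog '{"fingers":[0.6,0.6,0.6,0.6,0.6],"dp":[[-40,8,20],[-75,8,60],[-90,8,105],[-90,8,148],[-90,8,148]],"twist":[0,0,0,0,0]}' 12
python3 -m jog '{"fingers":[0.6,0.6,0.6,0.6,0.6],"dp":[[0,-7,40],[5,-7,80],[10,-7,120],[10,-7,125],[10,-7,125]],"twist":[0,0,0,0,0]}'
python3 plan.py '[[559.3,245,270,93.8]]'
```

```text
time_s: 28.45
tcp_pos: [0.5603, 0.1241, 0.3398]
eef_rot: [-97.0, 89.5, -2.9]
contact_force: [0.1, -0.6, 0.5]
gripper_width: 0.0347
time_s: 28.95
tcp_pos: [0.5583, 0.2501, 0.3287]
eef_rot: [-103.4, 89.6, -9.2]
contact_force: [-0.7, -0.2, -0.1]
gripper_width: 0.0526
t 28.95 pos [558.3 250.1 328.7] a 94.13 tilt [ 0.0074 -0.0012 -1.    ] F [-0.7 -0.2 -0.1] w 52.6 j [ 43.  12.  -0.   0. -77. -39.]
[559.3, 245, 270, 93.8] dp [58.8 -0.2 -5.1] twist 0.3 rows 2.0
```

```bash
python3 -m jog '{"fingers":[0.6,0.6,0.6,0.6,0.6],"dp":[[15,0,-5],[35,0,-5],[58,0,-5],[58,0,-5],[58,0,-5]],"twist":[0.3,0.3,0.3,0.3,0.3]}' 12
python3 plan.py '[[559.3,245,269,93.8]]'
python3 -m jog '{"fingers":[0,0,0,0,0],"dp":[[0,0,0],[0,0,0],[0,0,0],[0,0,0],[0,0,0]],"twist":[0,0,0,0,0]}' 12
python3 -m jog '{"fingers":[0,0,0,0,0],"dp":[[0,0,0],[0,0,0],[0,0,0],[0,0,0],[0,0,0]],"twist":[0,0,0,0,0]}' 12
python3 plan.py
```

```text
time_s: 29.45
tcp_pos: [0.5595, 0.244, 0.2714]
eef_rot: [-106.1, 89.6, -12.4]
contact_force: [0.0, -0.9, 0.9]
gripper_width: 0.0526
t 29.45 pos [559.5 244.  271.4] a 93.78 tilt [ 0.0076 -0.0017 -1.    ] F [ 0.  -0.9  0.9] w 52.6 j [ 42.  13.  -6.   0. -70. -38.]
[559.3, 245, 269, 93.8] dp [2.4 0.2 1.1] twist -0.0 rows 1.0
time_s: 29.95
tcp_pos: [0.5589, 0.2439, 0.2717]
eef_rot: [-108.6, 89.6, -14.8]
contact_force: [-1.5, 1.1, 2.1]
gripper_width: 0.0207
time_s: 30.45
tcp_pos: [0.5589, 0.2439, 0.2717]
eef_rot: [-108.5, 89.6, -14.7]
contact_force: [-1.8, 0.1, 2.6]
gripper_width: 0.0204
t 30.45 pos [558.9 243.9 271.7] a 93.79 tilt [ 0.0067 -0.0018 -1.    ] F [-1.8  0.1  2.6] w 20.4 j [ 42.  13.  -6.   0. -71. -38.]
```

```bash
python3 -m jog '{"fingers":[0,0,0,0,0],"dp":[[0,0,-7],[0,0,-14],[0.3,0,-21],[0.6,0,-28.3],[0.6,0,-28.3]],"twist":[0,0,0,0,0]}' 20
python3 plan.py
cat > arc.py <<'E'
import sys,numpy as np
from plant import r
# theta from measured TCP, using knob offset at the grasp (theta 1.62)
s=r.get_state();p=s['tcp_pos']*1000;v=np.array([-.0663,.9978])
h=np.array([566.9,127.7])+108*v
c=lambda p:((p[:2]-h)@v, p[2]-67)
p0=np.array([558.9,243.9,271.7]);o=np.array(c(p0))-[-202*np.cos(1.62),202*np.sin(1.62)]
q=np.array(c(p))-o;th=np.arctan2(q[1],-q[0]);print('theta',th.round(3),'rad',np.hypot(*q).round(1),'F',s['contact_force'].round(1),'t',s['time_s'])
for f in np.linspace(0,1,6)[1:]:
    t=th+(float(sys.argv[1])-th)*f;print(round(t,3),'dx',round(q[1]-202*np.sin(t),1),'dz',round(-202*np.cos(t)-q[0],1))
E
python3 arc.py 1.2
```

```text
time_s: 30.95
tcp_pos: [0.5609, 0.2144, 0.2709]
eef_rot: [-113.5, 89.6, -19.8]
contact_force: [-0.2, -1.6, -1.5]
gripper_width: 0.0204
t 30.95 pos [560.9 214.4 270.9] a 93.73 tilt [ 0.0064 -0.0023 -1.    ] F [-0.2 -1.6 -1.5] w 20.4 j [ 40.  12.  -7.   0. -70. -36.]
theta 1.473 rad 201.9 F [-0.2 -1.6 -1.5] t 30.95
1.419 dx 1.2 dz -11.0
1.364 dx 3.2 dz -21.8
1.309 dx 5.8 dz -32.6
1.255 dx 8.9 dz -43.2
1.2 dx 12.6 dz -53.6
```

```bash
python3 -m jog '{"fingers":[0,0,0,0,0],"dp":[[1.2,0,-11],[3.2,0,-21.8],[5.8,0,-32.6],[8.9,0,-43.2],[12.6,0,-53.6]],"twist":[0,0,0,0,0]}'
python3 arc.py 0.9
```

```text
time_s: 31.45
tcp_pos: [0.5645, 0.1601, 0.2578]
eef_rot: [-110.4, 89.6, -16.7]
contact_force: [2.3, 2.9, -4.9]
gripper_width: 0.0206
theta 1.195 rad 202.0 F [ 2.3  2.9 -4.9] t 31.45
1.136 dx 4.7 dz -11.0
1.077 dx 10.0 dz -21.6
1.018 dx 16.0 dz -32.0
0.959 dx 22.5 dz -41.9
0.9 dx 29.6 dz -51.5
```

```bash
python3 -m jog '{"fingers":[0,0,0,0,0],"dp":[[4.7,0,-11],[10,0,-21.6],[16,0,-32],[22.5,0,-41.9],[29.6,0,-51.5]],"twist":[0,0,0,0,0]}'
python3 arc.py 0.6
```

```text
time_s: 31.95
tcp_pos: [0.5681, 0.1078, 0.2278]
eef_rot: [-109.9, 89.6, -16.2]
contact_force: [-0.1, 3.6, -3.1]
gripper_width: 0.0205
theta 0.896 rad 202.3 F [-0.1  3.6 -3.1] t 31.95
0.836 dx 7.9 dz -8.9
0.777 dx 16.2 dz -17.5
0.718 dx 24.9 dz -25.7
0.659 dx 34.2 dz -33.3
0.6 dx 43.8 dz -40.3
```

```bash
python3 -m jog '{"fingers":[0,0,0,0,0],"dp":[[7.9,0,-8.9],[16.2,0,-17.5],[24.9,0,-25.7],[34.2,0,-33.3],[43.8,0,-40.3]],"twist":[0,0,0,0,0]}'
python3 arc.py 0.3
```

```text
time_s: 32.45
tcp_pos: [0.5709, 0.0666, 0.1834]
eef_rot: [-113.5, 89.6, -19.8]
contact_force: [-0.3, 2.0, 0.6]
gripper_width: 0.0204
theta 0.595 rad 202.5 F [-0.3  2.   0.6] t 32.45
0.536 dx 10.4 dz -5.9
0.477 dx 20.8 dz -11.7
0.418 dx 31.5 dz -16.9
0.359 dx 42.5 dz -21.4
0.3 dx 53.8 dz -25.2
```

```bash
python3 -m jog '{"fingers":[0,0,0,0,0],"dp":[[10.4,0,-5.9],[20.8,0,-11.7],[31.5,0,-16.9],[42.5,0,-21.4],[53.8,0,-25.2]],"twist":[0,0,0,0,0]}'
python3 arc.py 0.06
```

```text
time_s: 32.95
tcp_pos: [0.5727, 0.0408, 0.1287]
eef_rot: [-117.9, 89.6, -24.2]
contact_force: [-0.3, -0.7, 0.9]
gripper_width: 0.0204
theta 0.295 rad 202.4 F [-0.3 -0.7  0.9] t 32.95
0.248 dx 9.2 dz -2.2
0.201 dx 18.5 dz -4.3
0.154 dx 27.8 dz -6.0
0.107 dx 37.2 dz -7.2
0.06 dx 46.7 dz -8.0
```

```bash
python3 -m jog '{"fingers":[0,0,0,0,0],"dp":[[9.2,0,-2.2],[18.5,0,-4.3],[27.8,0,-6],[37.2,0,-7.2],[46.7,0,-8]],"twist":[0,0,0,0,0]}'
python3 arc.py 0.0
python3 -m jog '{"fingers":[0,0,0,0,0],"dp":[[4,0,0],[7,0,0],[9,0,0],[10,0,0],[10,0,0]],"twist":[0,0,0,0,0]}'
python3 arc.py 0.0
```

```text
time_s: 33.45
tcp_pos: [0.5733, 0.0327, 0.0812]
eef_rot: [-119.3, 89.7, -25.6]
contact_force: [-0.3, -0.4, -0.3]
gripper_width: 0.0202
theta 0.055 rad 202.1 F [-0.3 -0.4 -0.3] t 33.45
0.044 dx 2.2 dz -0.0
0.033 dx 4.5 dz -0.1
0.022 dx 6.7 dz -0.2
0.011 dx 9.0 dz -0.2
0.0 dx 11.2 dz -0.2
time_s: 33.95
tcp_pos: [0.5732, 0.0325, 0.0711]
eef_rot: [-120.9, 89.7, -27.2]
contact_force: [1.1, -3.9, -1.6]
gripper_width: 0.0208
theta 0.006 rad 202.0 F [ 1.1 -3.9 -1.6] t 33.95
0.005 dx 0.2 dz -0.0
0.004 dx 0.5 dz -0.0
0.002 dx 0.7 dz -0.0
0.001 dx 1.0 dz -0.0
0.0 dx 1.2 dz -0.0
```

```bash
python3 -m jog '{"fingers":[0,0,0,0,0],"dp":[[0.5,0,0],[1,0,0],[1.5,0,0],[1.5,0,0],[1.5,0,0]],"twist":[0,0,0,0,0]}'
python3 arc.py 0.0 | head -1
python3 -m jog '{"fingers":[0,0,0,0,0],"dp":[[0.5,0,0],[1,0,0],[1.5,0,0],[1.5,0,0],[1.5,0,0]],"twist":[0,0,0,0,0]}'
python3 arc.py 0.0 | head -1
```

```text
time_s: 34.45
tcp_pos: [0.5733, 0.0325, 0.0701]
eef_rot: [-119.3, 89.6, -25.6]
contact_force: [-2.4, -4.3, 5.5]
gripper_width: 0.0205
theta 0.001 rad 201.9 F [-2.4 -4.3  5.5] t 34.45
time_s: 34.95
tcp_pos: [0.5733, 0.0325, 0.0699]
eef_rot: [-117.4, 89.6, -23.7]
contact_force: [-5.8, -3.0, 13.9]
gripper_width: 0.0208
theta -0.0 rad 201.9 F [-5.8 -3.  13.9] t 34.95
```

The plate is down on the pile: it stops at theta about 0 and the upward force rises to 14 N. I'll release and retreat straight up.

```bash
python3 -m jog '{"fingers":[0,0,0,0,0],"dp":[[-0.2,0,0],[-0.3,0,0],[-0.3,0,0],[-0.3,0,0],[-0.3,0,0]],"twist":[0,0,0,0,0]}'
python3 -m jog '{"fingers":[0.6,0.6,0.6,0.6,0.6],"dp":[[0,0,0],[0,0,0],[0,0,0],[0,0,0],[0,0,0]],"twist":[0,0,0,0,0]}'
python3 -m jog '{"fingers":[0.6,0.6,0.6,0.6,0.6],"dp":[[0,0,0],[-20,0,0],[-60,0,0],[-110,0,-20],[-150,0,-60]],"twist":[0,0,0,0,0]}'
python3 -m jog '{"fingers":[0.6,0.6,0.6,0.6,0.6],"dp":[[-10,0,-50],[-20,0,-100],[-20,0,-150],[-20,0,-200],[-20,0,-200]],"twist":[0,0,0,0,0]}'
python3 - <<'E'
from h import *
snap('scene','x3.png');snap('top','x4.png')
t=np.load('top.npz')['im'];s=np.load('scene.npz')['im']
def c(im,x,y,w,h,f):return cv2.resize(im[y:y+h,x:x+w],None,fx=f,fy=f,interpolation=cv2.INTER_CUBIC)
im=np.hstack([c(s,150,120,90,80,5),c(t,145,150,70,80,5)]);cv2.imwrite('pics/s6.png',im[:,:,::-1])
u=np.array([.9978,.0663]);v=np.array([-.0663,.9978]);n=np.array([.5669,.1277])
for th in(0,.03):
    print(th,proj('scene',np.array([*(n+v*(.108-.202*np.cos(th))),.067+.202*np.sin(th)]))[0],'crop',(proj('scene',np.array([*(n+v*(.108-.202*np.cos(th))),.067+.202*np.sin(th)]))[0]-[150,120]+.5)*5)
E
```

```text
time_s: 35.45
tcp_pos: [0.5733, 0.0326, 0.0701]
eef_rot: [-118.8, 89.6, -25.1]
contact_force: [-2.1, -3.9, 1.9]
gripper_width: 0.0202
time_s: 35.95
tcp_pos: [0.5735, 0.0328, 0.0701]
eef_rot: [-116.0, 89.6, -22.3]
contact_force: [-0.1, 0.1, -0.3]
gripper_width: 0.0509
time_s: 36.45
tcp_pos: [0.5766, -0.019, 0.2157]
eef_rot: [-108.8, 89.5, -14.9]
contact_force: [3.0, 0.4, -0.1]
gripper_width: 0.0526
time_s: 36.95
tcp_pos: [0.5897, -0.2234, 0.2359]
eef_rot: [-114.2, 89.5, -20.6]
contact_force: [-0.5, 1.1, -1.4]
gripper_width: 0.0526
0 [219.7092004  169.65276281] crop [351.04600201 250.76381406]
0.03 [219.54077406 168.21898504] crop [350.20387032 243.59492521]
```

View pics/s6.png

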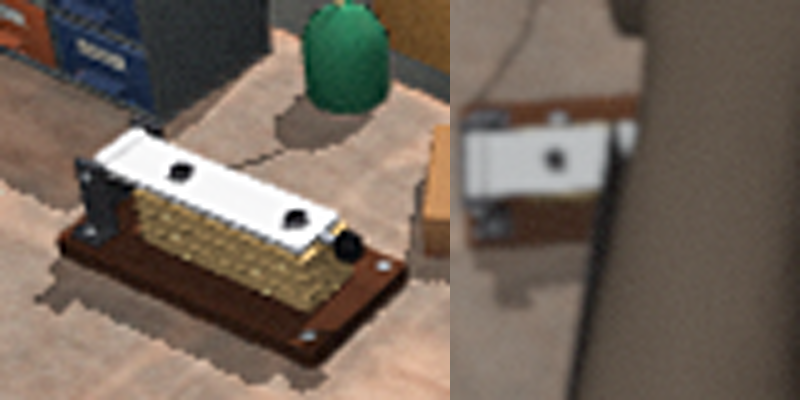

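The plate lies on the pile with its knob at (347,246), within 1 px of the prediction for level. The pile looks square and the robot is clear, so I'll hand it in.

```bash
python3 -c "
from plant import r
print(r.close_job(), r.get_state()['time_s'])"
```

```text
the job is handed in; nothing more can be done
the job is handed in; nothing more can be done
```

The jig is ready and handed in at about 37 s. Both loose blanks are stacked on the one already in the jig, and the drill plate is down on the pile.

- **Pile:** I seated each blank until I felt it touch the locating pins (about 4–5 N). I then squeezed the pile square across its width (49.9 mm for the 50 mm blanks) and pushed its open end towards the hinge (6.6 N, met at the expected place). The pictures show flush edges. The third blank turned out to be gripped about 3 mm off centre, and I corrected that against the end pin.
- **Plate:** I swung it down by its knob until it stopped on the pile. By the arm's own position the hinge angle was about 0 rad, with 14 N of resistance.
- **Last check:** the final scene picture puts the knob about 1 px higher than predicted for level, which is roughly 0.02 rad and within the camera's calibration error. The arm partly hid the jig in the last top view, so that view could not confirm it.
- **Left alone:** I did not touch the tape measure, the sanding block or the yellow look-alikes, and the arm was clear of everything at the end.

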